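# Hang the repaired headphones on the swivel hanger

### The arm

A 7-joint arm with a two-finger parallel gripper is mounted at the origin on the work surface. World frame = base frame: x ahead of the robot, y to its left, z up, the work surface at z = 0. Lengths are in m, angles in rad, forces in N, time in s.
With the tool pointing down it reaches from about 0.35 to 0.9 m from the base axis. Payload 8.1 kg.
Tool frame: the origin (TCP) lies at the centre of the arm's flange, where the gripper is bolted on; the fingertips stand 178 mm ahead of it and the grasp point (between the pads) lies 159 mm ahead of it; x points along the fingers, z is the direction in which the jaws open and shut, and the axes are right-handed (so a half turn about x gives the same grasp; the last joint's range is limited). The gripper opens to 92 mm and grips with 3 to 60 N. Pads are 19 mm wide; open, the fingers measure 130 mm over their backs; the gripper's body (75 mm by 190 mm) begins 47 mm behind the grasp point.
Start: joints at [-1.286, 0.434, 0.025, 1.573, -0.012, 1.134, -0.075], TCP at [0.236, 0.579, 0.405] pointing down, gripper open.
Joint ranges: [-2.62, 2.62], [-0.44, 2.09], [-1.27, 1.32], [0.08, 2.57], [-1.32, 4.46], [0.12, 2], [-2.74, 2.74]. Speed limits (rad/s): [2.22, 2.22, 3.01, 3.01, 3.14, 3.14, 3.14].

### API

Orientations are given as a rotation vector (axis times angle).
In Python, from cell import arm, get_image, search_frame, pinpoint gives the robot as it stands.
- The arm moves only by the tool arm_command, never from a script. Its argument "motion" is a list of rows, each a list of 7 numbers: the finger opening in mm, from 0 to 91.8, then the shift along the tool's x, y, z in mm, then the turn, a rotation vector about the tool's x, y, z in degrees. In form: [[fingers, x, y, z, ax, ay, az], ...]. A call has 1 to 5 rows; each row shifts and turns the commanded pose from where the row before left it, along the tool's axes as they then stand; what a row does not reach is not made up. A row lasts 1/8 s, in which the tool goes at most 62.5 mm and 10.7 degrees, less where a joint would pass 70% of its speed; a pose out of reach is approached as far as the arm can. A call with a gripper value outside its range is refused whole. The fingers move at their own pace and stop on an object; "newtons" is the grip in N (left out, the last holds). Time passes only in rows, so rows that do not move let the fingers close. It gives the time, the measured TCP pose, the force and the opening at its end, in the units of the state.
- arm.observe(): the state, without advancing time (a new reading comes with each control period).
- get_image(name): name is "side" or "top" or "wrist"; returns a dict with "frame" (384x512x3 uint8, red, green, blue), "range_z" (384x512 float32, m along the optical axis (not along the pixel's ray), 0 where there is no reading), "K" (3x3 intrinsics, pixels), "distortion" ([k1, k2, p1, p2, k3] as OpenCV has them; the pictures are not rectified), "origin" and "rotation" of the camera in the world; the wrist camera has in their place "tool_from_camera" (4x4, takes a point from camera to tool coordinates, whose origin is the TCP and whose axes are the tool frame's). Camera axes: x right, y down, z forward; pixel columns grow to the right and rows downward; lengths in m; the calibration is good to about 2 mm. A picture is of the moment at which its call begins: read the wrist's pose just before it.
- arm.sign_off(): hands the job in, once; it reports no verdict.
Trained networks look in the newest picture that a camera, given by its name, has taken for a name from the list of things; names that differ only in an ending like _2 or _b are one class to them, and where a whole thing is asked for, a point or a joint stands for the part that bears it (a point fixed in the world has none). Each returns a list of dicts, best first, with "p" (0 to 1); they miss things now and then, are a little off and sometimes report something else, mostly with a low value. They report only what shows in the picture. A call takes as long as a camera call. They do not tell look-alikes from the thing itself.
- search_frame(camera, target): "point" ([x, y, z] in m, in world coordinates, good to about 4 mm: the middle of the surface that is visible of it).
- pinpoint(camera, target): "point" ([x, y, z] in m, in world coordinates, good to about 4 mm: a listed point, or the origin of a listed thing).
The state is a dict: "clock": time; "joints": joint angles; "dq": joint speeds; "joint_efforts": joint torques, N m; "position": TCP position; "ee_rot": TCP orientation; "force": force on the tool from outside, world axes, zero at the start; "ft_torque": the same for the moment, N m; "width": opening from 0.0 (shut) to 1.0 (fully open).
Only numpy, scipy, OpenCV 4.12 (cv2) and the standard library are available. Lean on these libraries where they do the work, as an engineer would, in place of code of your own. Each camera call takes 0.05 s, during which the arm holds its last target. There are 200 camera calls.

### The job

Swing the headphone hanger's arm out to its stop so that it points towards the robot, then tighten the wing nut on its post clockwise until it stops. Only then hang the headphones over the arm by the padded middle of their headband, a cup on each side, hanging level about halfway along it; set them down, do not drop them. Leave the arm out, the nut tight and the other things undisturbed.

Things in the scene. Friction and masses are not known exactly. Their poses are not given: they have to be found in the camera images.
- hanger (a joint): Swivel angle (rad) of the hanger's arm about the post: 0 = folded to the side (-y if the stand is unturned), pi/2 = fully out, at its stop (towards -x). Grows clockwise from above; stiff (0.25 N m), stays where left. The arm is a steel bar of 14 mm diameter, centre line 165 mm up, from the post's hub (36 mm diameter, top 177 mm up) to a black ball of 22 mm diameter centred 184 mm from the axis.
- stand: The hanger's stand, fixed to the table: dark round base of 120 mm diameter, 10 mm high, and an upright steel post of 20 mm diameter carrying the arm and the nut. Origin: on the table, on the post's axis; z up.
- perch (a point): Point on top of the arm's bar, halfway along: 100 mm out from the post's axis and 172 mm above the table. Its x axis points along the bar away from the post, its z axis up; it turns with the arm.
- nut (a joint): Turn (rad) of the brass wing nut that clamps the arm, on the post's axis above the hub: grows clockwise seen from above; 1.4 = tight, at its stop; starts loose, 0 to 0.4. Friction about 0.08 N m. It does not rise or sink.
- nut_top (a point): Centre of the wing nut's top, on the post's axis, 224 mm above the table. x axis along the wings, z up. The wings form one upright blade 46 mm long, 8 mm thick, 30 mm tall, on a round collar of 24 mm diameter whose top is 28 mm below this point; grip across the 8 mm.
- headphones: Rigid headphones, about 0.2 kg, standing on their two cups: an arch 157 mm wide, 150 mm high. Origin on the table midway between the cups; z up; y from cup to cup; x across the band. Cups with cushions 54 (x) by 33 (y) by 62 mm (z), gap between them 90 mm. Band 22 mm wide, 6 thick; at its middle a black pad 30 mm wide (x), 14 thick, flat over 24 mm (y), its top at 150 mm.
- crown (a point): Centre of the underside of the headband's pad, 136 mm above the bottom of the cups and 14 mm below the pad's top, axes as the headphones. This is what comes to rest on the bar.
- meter: Bystander: orange multimeter lying flat, 150 x 76 x 42 mm; origin at the centre of its underside.
- driver: Bystander: screwdriver with a red handle lying on the table, 190 mm long; origin under its middle.
- candlestick: Bystander: metal candlestick, base 76 mm diameter, 85 mm high; origin at the centre of its underside.
- mug: Bystander: white mug, 80 mm diameter, 90 mm high; origin at the centre of its underside.
Not all that is in view belongs to the job. What is shaped like the headphones but green is not meant.

How it is judged:
By the outcome, as a careful person would: the job done as asked, in the order asked, and still so for the second after the job is handed in, with the robot touching nothing.
It also fails if it takes over 66 s, if anything falls off the work surface, if the arm or the gripper's body presses on something with over 40 N, if the wrist force passes 120 N, or if a joint passes its speed limit or range.

## Working session

There is one attempt and no reset: what is moved stays moved. The work goes in short steps, Python scripts to look and compute and a tool call to move; the robot and the scene stay as the last step left them, time stands still between calls to the robot, and variables do not carry over. Pictures are saved under pics/ and viewed, about 8 in all and at most 12, crops included, and the job is handed in when it is done.

Besides the shell and the picture viewer there is one more tool, called after ">>>" by a JSON object that holds its "method" and its "body", one argument or row to a line. arm_command: Moves the arm, as the interface text tells. Its arguments: {"type":"object","properties":{"motion":{"type":"array"},"newtons":{"type":"number"}},"required":["motion"]}

```bash
mkdir -p pics; ls; cat > h.py <<'E'
import numpy as np, cv2
from scipy.spatial.transform import Rotation as R
from cell import arm, get_image, search_frame, pinpoint
def save(name, fn):
    d=get_image(name); cv2.imwrite('pics/'+fn, cv2.cvtColor(d['frame'],cv2.COLOR_RGB2BGR)); return d
def cam(d, s=None):
    if 'origin' in d:
        Rm=np.array(d['rotation']); 
        if Rm.shape!=(3,3): Rm=R.from_rotvec(Rm).as_matrix()
        return np.array(d['origin']),Rm
    T=np.array(d['tool_from_camera']); Rt=R.from_rotvec(s['ee_rot']).as_matrix()
    return np.array(s['position'])+Rt@T[:3,3], Rt@T[:3,:3]
def cloud(d,s=None):
    o,Rm=cam(d,s); h,w=d['range_z'].shape
    u,v=np.meshgrid(np.arange(w),np.arange(h))
    p=cv2.undistortPoints(np.stack([u,v],-1).reshape(-1,1,2).astype(float),np.array(d['K']),np.array(d['distortion'])).reshape(h,w,2)
    z=d['range_z'][...,None]
    return np.concatenate([p*z,z],-1)@Rm.T+o
def proj(d,P,s=None):
    o,Rm=cam(d,s); q=(np.atleast_2d(P)-o)@Rm
    return cv2.projectPoints(q,np.zeros(3),np.zeros(3),np.array(d['K']),np.array(d['distortion']))[0][:,0]
E
python3 - <<'E'
from h import *
s=arm.observe(); print({k:np.round(v,3) for k,v in s.items()})
ims={c:get_image(c) for c in('side','top')}
cv2.imwrite('pics/a.png',cv2.cvtColor(np.vstack([ims['side']['frame'],ims['top']['frame']]),cv2.COLOR_RGB2BGR)[:, :])
for c in ims:
    cv2.imwrite(f'pics/{c}0.png',cv2.cvtColor(ims[c]['frame'],cv2.COLOR_RGB2BGR))
    for t in ['stand','perch','nut_top','headphones','crown','meter','driver','candlestick','mug']:
        r=pinpoint(c,t); print(c,t,[(np.round(x['point'],3),round(x['p'],2),proj(ims[c],x['point']).round()[0]) for x in r[:3]])
E
```

```text
pics
{'clock': np.float64(0.0), 'joints': array([-1.286,  0.435,  0.025,  1.574, -0.012,  1.134, -0.075]), 'dq': array([-0.   , -0.002, -0.002, -0.001, -0.001,  0.001,  0.   ]), 'joint_efforts': array([ 1.0000e-03, -6.6785e+01,  9.8500e-01, -3.1445e+01, -6.1000e-02,
        4.3000e-02,  0.0000e+00]), 'position': array([0.236, 0.578, 0.404]), 'ee_rot': array([-0.92 ,  1.369,  0.918]), 'force': array([-0.845, -0.028, -0.497]), 'ft_torque': array([ 0.009, -0.018,  0.031]), 'width': np.float64(1.002)}
side stand [(array([ 0.636,  0.06 , -0.   ]), 0.6, array([254., 208.]))]
side perch [(array([ 0.643, -0.035,  0.176]), 0.74, array([268., 191.]))]
side nut_top [(array([0.636, 0.064, 0.225]), 0.58, array([253., 162.])), (array([ 0.643, -0.403,  0.002]), 0.56, array([323., 309.]))]
side headphones [(array([ 0.482,  0.432, -0.   ]), 0.84, array([182., 161.])), (array([ 0.498,  0.231, -0.   ]), 0.83, array([203., 190.]))]
side crown [(array([0.822, 0.237, 0.135]), 0.93, array([277., 138.])), (array([0.473, 0.434, 0.136]), 0.78, array([175., 135.])), (array([0.5  , 0.225, 0.135]), 0.69, array([
[... 631 characters left out ...]
0.001]), 0.96, array([130., 244.])), (array([ 0.503,  0.228, -0.001]), 0.95, array([191., 237.])), (array([0.821, 0.233, 0.005]), 0.62, array([193., 148.]))]
top crown [(array([0.501, 0.227, 0.138]), 0.91, array([183., 233.])), (array([0.481, 0.428, 0.136]), 0.89, array([116., 240.])), (array([0.824, 0.238, 0.138]), 0.78, array([185., 133.]))]
top meter [(array([ 0.411, -0.334,  0.002]), 0.6, array([359., 266.]))]
top driver [(array([ 0.694,  0.348, -0.003]), 0.73, array([159., 183.])), (array([ 0.395, -0.028,  0.001]), 0.56, array([267., 270.]))]
top candlestick [(array([ 0.643, -0.399, -0.003]), 0.56, array([373., 198.]))]
top mug [(array([0.689, 0.348, 0.002]), 0.96, array([159., 184.]))]
```

View pics/a.png

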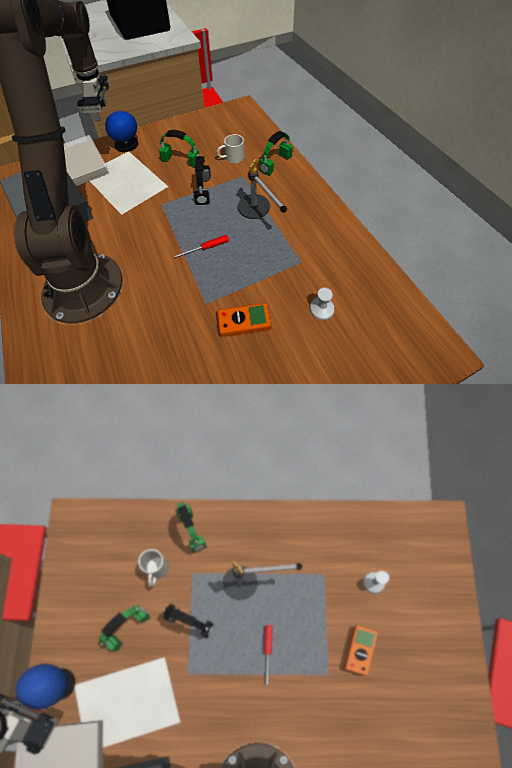

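Picture 1 (top view at the bottom; its own rows = picture row − 384). Headphone candidates in the top view: green at (120,240), green at (188,140), and black with a dark band at (188,236). The bar runs from (240,183) to the ball at (299,182). I choose the black one at (188,236), and check it in a close crop.

```bash
python3 - <<'E'
from h import *
a=cv2.imread('pics/top0.png')[165:265,150:310]; b=cv2.imread('pics/side0.png')[130:230,150:310]
cv2.imwrite('pics/b.png',np.vstack([cv2.resize(a,None,fx=4,fy=3,interpolation=3)[:300*1],cv2.resize(b,None,fx=4,fy=3,interpolation=3)]))
d=get_image('top'); P=cloud(d); 
def fit(m,t):
    q=P[m]; c=q.mean(0); w,v=np.linalg.eigh(np.cov((q-c)[:,:2].T)); print(t,len(q),c.round(3),v[:,1].round(3),'ang',np.degrees(np.arctan2(v[1,1],v[0,1])).round(1),q.min(0).round(3),q.max(0).round(3))
x,y,z=P[...,0],P[...,1],P[...,2]; ok=d['range_z']>0
fit(ok&(abs(x-.64)<.05)&(y>-.11)&(y<.035)&(z>.15)&(z<.19),'bar')
fit(ok&(abs(x-.64)<.05)&(abs(y-.06)<.04)&(z>.205)&(z<.25),'nut')
fit(ok&(abs(x-.5)<.1)&(abs(y-.228)<.1)&(z>.02)&(z<.2),'hp')
fit(ok&(abs(x-.5)<.1)&(abs(y-.228)<.1)&(z>.137)&(z<.2),'pad')
w=get_image('wrist'); print(np.round(w['tool_from_camera'],3),w['K'][0][0]); s=arm.observe(); print(R.from_rotvec(s['ee_rot']).as_matrix().round(3))
E
```

```text
bar 220 [ 0.645 -0.038  0.171] [-0.095  0.996] ang 95.4 [ 0.634 -0.108  0.164] [0.658 0.034 0.178]
nut 52 [0.635 0.064 0.221] [-0.766 -0.643] ang -140.0 [0.618 0.05  0.207] [0.654 0.08  0.227]
hp 642 [0.495 0.22  0.109] [0.384 0.923] ang 67.4 [0.447 0.15  0.022] [0.553 0.308 0.157]
pad 265 [0.499 0.228 0.148] [0.408 0.913] ang 65.9 [0.474 0.189 0.137] [0.527 0.269 0.157]
[[ 0.    -0.27   0.963  0.02 ]
 [-0.    -0.963 -0.27   0.074]
 [ 1.    -0.    -0.     0.   ]
 [ 0.     0.     0.     1.   ]] 293.7669171098322
[[ 0.    -0.926  0.378]
 [ 0.     0.378  0.926]
 [-1.    -0.     0.   ]]
```

View pics/b.png

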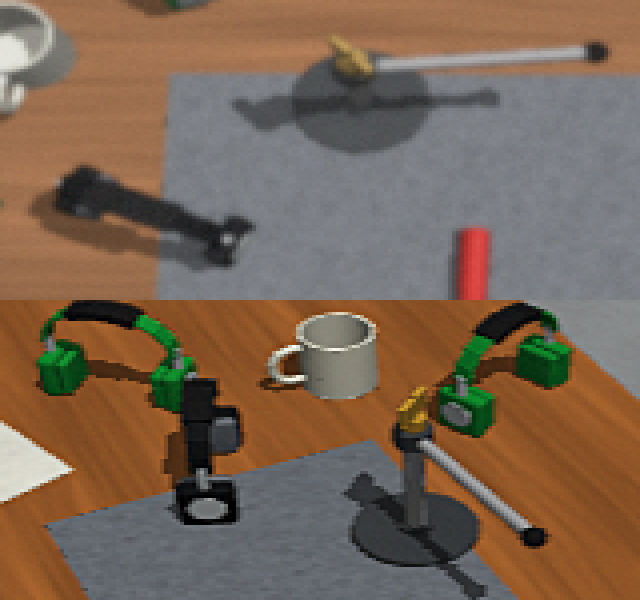

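Picture 2: the crop shows the black headphones (upper half at about (150,215), lower half at (210,450)); green bodies elsewhere rule out the look-alikes. Brass wings at (350,55), ball at (595,50).

```bash
cat >> h.py <<'E'
def plan(wps, step=55., turn=9.5):
    """wps: list of (x,y,z,jaw_az_deg,fingers). prints rows from the measured pose, tool straight down"""
    s=arm.observe(); p=np.array(s['position']); M=R.from_rotvec(s['ee_rot']).as_matrix()
    az=np.degrees(np.arctan2(M[1,2],M[0,2])); print('at',p.round(4),'az',round(az,2),'tilt',np.degrees(np.arccos(-M[2,0])).round(2),'j7',round(s['joints'][6],2),'t',s['clock'],'F',np.round(s['force'],1),'T',np.round(s['ft_torque'],2),'w',round(s['width']*91.8,1))
    out=[]
    for x,y,z,a,f in wps:
        t=np.array([x,y,z]); da=(a-az+180)%360-180
        n=max(1,int(np.ceil(np.linalg.norm(t-p)*1000/step)),int(np.ceil(abs(da)/turn)))
        for i in range(n):
            c,sn=np.cos(np.radians(az)),np.sin(np.radians(az))
            D=(t-p)/(n-i)*1000; d=da/n
            zt=np.array([c,sn,0]); yt=np.array([-sn,c,0]); yt=np.cross(zt,[0,0,-1])
            row=[f,round(-D[2]),round(D@yt),round(D@zt),round(-d,1),0,0]
            p=p+(np.array([0,0,-1])*row[1]+yt*row[2]+zt*row[3])/1000; az-=row[4]; out.append(row)
        out.append(None)
    ln=[]
    for r in out:
        if r is None: print('--')
        else: print(r,end=',')
    print()
E
python3 - <<'E'
from h import *
plan([(.236,.578,.45,67.8,40),(.651,-.087,.45,5.4,40),(.651,-.087,.40,5.4,40)])
E
```

```text
at [0.2364 0.5786 0.4047] az 67.78 tilt 0.0 j7 -0.08 t 1.1 F [ 0.4 -0.4  1.3] T [-0.06 -0.01  0.06] w 91.7
[40, -45, 0, -1, np.float64(-0.0), 0, 0],--
[40, 0, -42, -31, np.float64(4.2), 0, 0],[40, 0, -45, -27, np.float64(4.2), 0, 0],[40, 0, -46, -24, np.float64(4.2), 0, 0],[40, 0, -48, -21, np.float64(4.2), 0, 0],[40, 0, -49, -17, np.float64(4.2), 0, 0],[40, 0, -51, -13, np.float64(4.2), 0, 0],[40, 0, -51, -10, np.float64(4.2), 0, 0],[40, 0, -52, -6, np.float64(4.2), 0, 0],[40, 0, -52, -2, np.float64(4.2), 0, 0],[40, 0, -52, 2, np.float64(4.2), 0, 0],[40, 0, -52, 6, np.float64(4.2), 0, 0],[40, 0, -51, 10, np.float64(4.2), 0, 0],[40, 0, -51, 13, np.float64(4.2), 0, 0],[40, 0, -50, 17, np.float64(4.2), 0, 0],[40, 0, -48, 20, np.float64(4.2), 0, 0],--
[40, 50, 0, 0, np.float64(-0.6), 0, 0],--
```

>>> {"method": "arm_command", "body": {
  "motion": [
    [40,-45,0,0,0,0,0],
    [40,0,-42,-31,4.2,0,0],
    [40,0,-45,-27,4.2,0,0],
    [40,0,-46,-24,4.2,0,0],
    [40,0,-48,-21,4.2,0,0]
  ]
}}

```text
clock: 1.72
position: [0.3473, 0.3995, 0.4499]
ee_rot: [-0.692, 1.457, 0.693]
force: [1.1, 1.3, 0.7]
width: 0.504
```

>>> {"method": "arm_command", "body": {
  "motion": [
    [40,0,-49,-17,4.2,0,0],
    [40,0,-51,-13,4.2,0,0],
    [40,0,-51,-10,4.2,0,0],
    [40,0,-52,-6,4.2,0,0],
    [40,0,-52,-2,4.2,0,0]
  ]
}}

```text
clock: 2.35
position: [0.4851, 0.1781, 0.45]
ee_rot: [-0.408, 1.531, 0.409]
force: [0.7, 0.9, -0.6]
width: 0.436
```

>>> {"method": "arm_command", "body": {
  "motion": [
    [40,0,-52,2,4.2,0,0],
    [40,0,-52,6,4.2,0,0],
    [40,0,-51,10,4.2,0,0],
    [40,0,-51,13,4.2,0,0],
    [40,0,-50,17,4.2,0,0]
  ]
}}

```text
clock: 2.98
position: [0.6246, -0.0433, 0.4499]
ee_rot: [-0.121, 1.567, 0.122]
force: [0.7, 0.7, 0.3]
width: 0.437
```

>>> {"method": "arm_command", "body": {
  "motion": [
    [40,0,-48,20,4,0,0],
    [40,0,0,0,0,0,0],
    [40,0,0,0,0,0,0]
  ]
}}

```text
clock: 3.35
position: [0.6511, -0.0859, 0.4494]
ee_rot: [-0.068, 1.57, 0.069]
force: [0.0, 0.7, 0.4]
width: 0.437
```

```bash
python3 - <<'E'
from h import *
plan([(.651,-.087,.40,5.4,40)])
s=arm.observe(); d=save('wrist','w1.png'); P=cloud(d,s); x,y,z=P[...,0],P[...,1],P[...,2]; ok=d['range_z']>0
m=ok&(z>.15)&(z<.185)&(abs(x-.65)<.06)&(y<.03)&(y>-.105); q=P[m]; print(len(q))
if len(q)>20:
    k=np.polyfit(q[:,1],q[:,0],1); print('bar x at y=-.087',np.polyval(k,-.087),'slope',k[0], 'y range',q[:,1].min(),q[:,1].max(),'zmax',np.percentile(q[:,2],98))
for t in('perch','nut_top'): print(t,[(np.round(r['point'],3),r['p']) for r in pinpoint('wrist',t)])
E
```

```text
at [ 0.6511 -0.0859  0.4494] az 5.0 tilt 0.05 j7 0.36 t 3.35 F [0.  0.7 0.4] T [-0.03  0.08  0.05] w 40.1
[40, 49, -1, 0, np.float64(-0.4), 0, 0],--

2482
bar x at y=-.087 0.649335911148033 slope -0.09326649771967055 y range -0.1049481265185042 0.029948838307215217 zmax 0.17333870420953382
perch [(array([ 0.645, -0.036,  0.173]), 0.86)]
nut_top []
```

>>> {"method": "arm_command", "body": {
  "motion": [
    [40,45,-1,-2,-0.4,0,0],
    [40,45,0,0,0,0,0],
    [40,34,0,0,0,0,0],
    [24,0,0,0,0,0,0],
    [24,0,0,0,0,0,0]
  ],
  "newtons": 10
}}

```text
clock: 4.12
position: [0.6497, -0.087, 0.3274]
ee_rot: [-0.074, 1.567, 0.074]
force: [0.0, -0.3, 1.8]
width: 0.279
```

```bash
python3 - <<'E'
from h import *
A=np.array([.636,.063]); W=[]
for b in list(np.arange(-92,-150,-8))+[-148,-152,-156,-160,-164,-168,-172,-176]:
    q=A+.149*np.array([np.cos(np.radians(b)),np.sin(np.radians(b))]); W.append((*q,.326,b+90,24))
plan(W)
E
```

```text
at [ 0.6497 -0.087   0.3274] az 5.42 tilt 0.12 j7 0.42 t 4.125 F [ 0.  -0.3  1.8] T [-0.11  0.05 -0.01] w 25.6
[24, 1, 3, -19, np.float64(7.4), 0, 0],--
[24, 0, 1, -20, np.float64(8.0), 0, 0],--
[24, 0, 2, -21, np.float64(8.0), 0, 0],--
[24, 0, 1, -21, np.float64(8.0), 0, 0],--
[24, 0, 2, -21, np.float64(8.0), 0, 0],--
[24, 0, 1, -20, np.float64(8.0), 0, 0],--
[24, 0, 2, -21, np.float64(8.0), 0, 0],--
[24, 0, 1, -21, np.float64(8.0), 0, 0],--
[24, 0, 0, 0, np.float64(0.0), 0, 0],--
[24, 0, 0, -10, np.float64(4.0), 0, 0],--
[24, 0, 1, -11, np.float64(4.0), 0, 0],--
[24, 0, 0, -10, np.float64(4.0), 0, 0],--
[24, 0, 1, -10, np.float64(4.0), 0, 0],--
[24, 0, 0, -11, np.float64(4.0), 0, 0],--
[24, 0, 0, -10, np.float64(4.0), 0, 0],--
[24, 0, 1, -11, np.float64(4.0), 0, 0],--
```

>>> {"method": "arm_command", "body": {
  "motion": [
    [24,1,3,-19,7.4,0,0],
    [24,0,1,-20,8,0,0],
    [24,0,2,-21,8,0,0],
    [24,0,1,-21,8,0,0],
    [24,0,2,-21,8,0,0]
  ]
}}

```text
clock: 4.75
position: [0.5524, -0.061, 0.3272]
ee_rot: [0.47, 1.515, -0.468]
force: [1.9, -1.5, 1.0]
width: 0.266
```

>>> {"method": "arm_command", "body": {
  "motion": [
    [24,0,1,-20,8,0,0],
    [24,0,2,-21,8,0,0],
    [24,0,1,-21,8,0,0],
    [24,0,0,0,0,0,0]
  ]
}}

```text
clock: 5.25
position: [0.5093, -0.015, 0.3262]
ee_rot: [0.788, 1.423, -0.784]
force: [-0.5, -0.3, 0.1]
width: 0.264
```

```bash
python3 - <<'E'
from h import *
A=np.array([.636,.063]); W=[]
for b in [-152,-156,-160,-164,-168,-172,-176]:
    q=A+.149*np.array([np.cos(np.radians(b)),np.sin(np.radians(b))]); W.append((*q,.326,b+90,24))
plan(W)
s=arm.observe(); d=save('wrist','w2.png'); P=cloud(d,s); r=P-np.array([.636,.063,0]); m=(d['range_z']>0)&(abs(P[...,2]-.168)<.015)&(np.hypot(r[...,0],r[...,1])<.12)&(np.hypot(r[...,0],r[...,1])>.03)
q=r[m]; print(len(q),np.degrees(np.arctan2(q[:,1].mean(),q[:,0].mean())))
E
```

```text
at [ 0.5093 -0.015   0.3262] az -57.83 tilt 0.17 j7 -0.64 t 5.25 F [-0.5 -0.3  0.1] T [-0.08  0.12 -0.01] w 24.3
[24, 0, 0, -9, np.float64(4.2), 0, 0],--
[24, 0, 0, -11, np.float64(4.0), 0, 0],--
[24, 0, 1, -10, np.float64(4.0), 0, 0],--
[24, 0, 0, -11, np.float64(4.0), 0, 0],--
[24, 0, 1, -10, np.float64(4.0), 0, 0],--
[24, 0, 0, -10, np.float64(4.0), 0, 0],--
[24, 0, 0, -11, np.float64(4.0), 0, 0],--

6235 -147.85709535787993
```

>>> {"method": "arm_command", "body": {
  "motion": [
    [24,0,0,-9,4.2,0,0],
    [24,0,0,-11,4,0,0],
    [24,0,1,-10,4,0,0]
  ]
}}

```text
clock: 5.68
position: [0.4969, 0.0097, 0.3258]
ee_rot: [0.952, 1.351, -0.95]
force: [-0.4, -2.0, 0.6]
width: 0.259
```

>>> {"method": "arm_command", "body": {
  "motion": [
    [24,0,0,-11,4,0,0],
    [24,0,0,0,0,0,0]
  ]
}}

```text
clock: 5.92
position: [0.493, 0.021, 0.3253]
ee_rot: [1.002, 1.327, -1.001]
force: [-0.2, -0.1, 0.1]
width: 0.262
```

>>> {"method": "arm_command", "body": {
  "motion": [
    [24,0,1,-10,4,0,0],
    [24,0,0,0,0,0,0]
  ]
}}

```text
clock: 6.18
position: [0.491, 0.0307, 0.325]
ee_rot: [1.054, 1.3, -1.054]
force: [0.3, -0.7, -0.1]
width: 0.258
```

>>> {"method": "arm_command", "body": {
  "motion": [
    [24,0,0,-8,3,0,0],
    [24,0,0,0,0,0,0]
  ]
}}

```text
clock: 6.42
position: [0.4893, 0.0386, 0.3249]
ee_rot: [1.093, 1.279, -1.093]
force: [0.9, -0.6, 0.2]
width: 0.26
```

>>> {"method": "arm_command", "body": {
  "motion": [
    [24,0,0,-8,3,0,0],
    [24,0,0,0,0,0,0]
  ]
}}

```text
clock: 6.68
position: [0.4879, 0.0466, 0.3248]
ee_rot: [1.132, 1.256, -1.132]
force: [-0.3, 0.2, -0.6]
width: 0.266
```

>>> {"method": "arm_command", "body": {
  "motion": [
    [24,0,0,-5,2,0,0],
    [24,0,0,0,0,0,0]
  ]
}}

```text
clock: 6.92
position: [0.4873, 0.0519, 0.3248]
ee_rot: [1.16, 1.24, -1.16]
force: [-0.7, -0.0, 1.0]
width: 0.264
```

```bash
cat >> h.py <<'E'
def bar():
    s=arm.observe(); d=get_image('wrist'); P=cloud(d,s); r=P-np.array([.636,.063,0]); rr=np.hypot(r[...,0],r[...,1]); m=(d['range_z']>0)&(abs(P[...,2]-.168)<.015)&(rr<.12)&(rr>.03)&(abs(r[...,1])<.05)
    q=r[m]; k=np.polyfit(q[:,0],q[:,1],1); print('bar',len(q),'az mean',np.degrees(np.arctan2(q[:,1].mean(),q[:,0].mean())),'slope deg',np.degrees(np.arctan(k[0])),'offset',k[1])
E
python3 - <<'E'
from h import *
plan([(.488,.053,.326,-85,24)]); bar()
E
```

```text
at [0.4873 0.0519 0.3248] az -86.19 tilt 0.01 j7 -1.18 t 6.925 F [-0.7 -0.   1. ] T [-0.04  0.12 -0.01] w 24.3
[24, -1, 1, -1, np.float64(-1.2), 0, 0],--

bar 6247 az mean -174.4735798754645 slope deg 5.786257944981446 offset 0.0003354069650264504
```

>>> {"method": "arm_command", "body": {
  "motion": [
    [24,0,0,-5,2,0,0],
    [24,0,0,0,0,0,0]
  ]
}}

```text
clock: 7.22
position: [0.4871, 0.0538, 0.3248]
ee_rot: [1.186, 1.217, -1.19]
force: [3.8, -15.6, -6.0]
width: 0.263
```

>>> {"method": "arm_command", "body": {
  "motion": [
    [24,0,0,-5,2,0,0],
    [24,0,0,0,0,0,0]
  ]
}}

```text
clock: 7.48
position: [0.4873, 0.058, 0.3249]
ee_rot: [1.212, 1.198, -1.216]
force: [6.5, -19.7, -8.8]
width: 0.355
```

```bash
python3 - <<'E'
from h import *
plan([(.488,.053,.326,-85,24)]); bar()
E
```

```text
at [0.4873 0.058  0.3249] az -90.46 tilt 0.43 j7 -1.25 t 7.475 F [  6.5 -19.7  -8.8] T [-4.09 -1.15  0.22] w 32.6
[24, -1, 1, 5, np.float64(-5.5), 0, 0],--

bar 6268 az mean -174.63039127871065 slope deg 5.727808484742947 offset 0.0004600468529658204
```

>>> {"method": "arm_command", "body": {
  "motion": [
    [60,0,0,5,-2,0,0],
    [60,0,0,4,-2,0,0],
    [60,0,0,0,0,0,0],
    [60,-45,0,0,0,0,0],
    [60,-50,0,0,0,0,0]
  ]
}}

```text
clock: 8.15
position: [0.4865, 0.0532, 0.4205]
ee_rot: [1.16, 1.24, -1.162]
force: [0.8, 0.9, 0.7]
width: 0.653
```

```bash
python3 - <<'E'
from h import *
plan([(.636,.063,.47,-50,40)]); bar()
E
```

```text
at [0.4865 0.0532 0.4205] az -86.24 tilt 0.11 j7 -1.32 t 8.15 F [0.8 0.9 0.7] T [0.   0.14 0.01] w 59.9
[40, -12, 37, 0, np.float64(-9.1), 0, 0],[40, -13, 37, 6, np.float64(-9.1), 0, 0],[40, -12, 36, 12, np.float64(-9.1), 0, 0],[40, -13, 33, 17, np.float64(-9.1), 0, 0],--

bar 2309 az mean -174.67012399220624 slope deg 5.7183649706684845 offset 0.0004924236509820611
```

>>> {"method": "arm_command", "body": {
  "motion": [
    [40,-20,37,0,-9.1,0,0],
    [40,-15,37,6,-9.1,0,0],
    [40,-10,36,12,-9.1,0,0],
    [40,-5,33,17,-9.1,0,0],
    [40,0,0,0,0,0,0]
  ]
}}

```text
clock: 8.82
position: [0.6377, 0.0629, 0.4693]
ee_rot: [0.677, 1.462, -0.678]
force: [-0.5, 0.3, -0.4]
width: 0.435
```

```bash
cat >> h.py <<'E'
def nut():
    s=arm.observe(); d=get_image('wrist'); P=cloud(d,s); x,y,z=P[...,0],P[...,1],P[...,2]
    m=(d['range_z']>0)&(abs(x-.636)<.04)&(abs(y-.063)<.04)&(z>.215)&(z<.232); q=P[m]
    r=cv2.minAreaRect((q[:,:2]*1000).astype(np.float32)); 
    c=q.mean(0); w,v=np.linalg.eigh(np.cov(q[:,:2].T)); print('nut',len(q),c.round(4),'az',np.degrees(np.arctan2(v[1,1],v[0,1])).round(1),'rect',np.round(r[0],1),np.round(r[1],1),round(r[2],1),'z',np.percentile(q[:,2],[5,50,98]).round(4))
    return d
E
python3 - <<'E'
from h import *
plan([(.636,.063,.378,-50,40)]); d=nut(); cv2.imwrite('pics/n1.png',cv2.cvtColor(d['frame'],cv2.COLOR_RGB2BGR))
print([(np.round(r['point'],4),r['p']) for r in pinpoint('wrist','nut_top')])
E
```

```text
at [0.6377 0.0629 0.4693] az -49.72 tilt 0.03 j7 -0.69 t 8.825 F [-0.5  0.3 -0.4] T [-0.1   0.17  0.02] w 40.0
[40, 46, -1, -1, np.float64(0.1), 0, 0],[40, 45, 0, 0, np.float64(0.1), 0, 0],--

nut 518 [0.6369 0.0649 0.2231] az -139.9 rect [636.   64.1] [45.6  7.5] 40.2 z [0.2191 0.2234 0.2254]
[(array([0.6379, 0.0632, 0.222 ]), 0.94)]
```

View pics/n1.png

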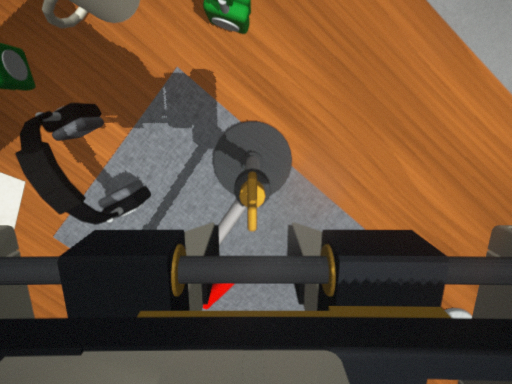

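>>> {"method": "arm_command", "body": {
  "motion": [
    [40,46,0,-2,0.1,0,0],
    [40,45,0,0,0,0,0],
    [0,0,0,0,0,0,0],
    [0,0,0,0,0,0,0],
    [0,0,0,0,0,0,0]
  ],
  "newtons": 30
}}

```text
clock: 9.55
position: [0.6352, 0.0637, 0.381]
ee_rot: [0.682, 1.459, -0.679]
force: [-0.2, -0.5, 0.2]
width: 0.157
```

```bash
python3 - <<'E'
from h import *
plan([(.636,.0635,.378,-50,0)])
E
```

```text
at [0.6352 0.0637 0.381 ] az -49.94 tilt 0.18 j7 -0.64 t 9.55 F [-0.2 -0.5  0.2] T [-0.14  0.06  0.  ] w 14.4
[0, 3, 0, 1, np.float64(0.1), 0, 0],--
```

>>> {"method": "arm_command", "body": {
  "motion": [
    [0,2,0,0,0,0,0],
    [0,0,0,0,0,0,0],
    [0,0,0,0,0,0,0]
  ]
}}

```text
clock: 9.93
position: [0.6358, 0.0627, 0.3798]
ee_rot: [0.682, 1.456, -0.679]
force: [0.4, -1.4, 12.4]
width: 0.083
```

>>> {"method": "arm_command", "body": {
  "motion": [
    [0,0,0,0,8,0,0],
    [0,0,0,0,8,0,0],
    [0,0,0,0,8,0,0],
    [0,0,0,0,8,0,0],
    [0,0,0,0,8,0,0]
  ]
}}

```text
clock: 10.55
position: [0.6358, 0.0628, 0.3798]
ee_rot: [1.214, 1.203, -1.208]
force: [0.1, -1.7, 12.2]
width: 0.085
```

```bash
python3 - <<'E'
from h import *
plan([(.636,.0635,.378,-90,0)])
E
```

```text
at [0.6358 0.0628 0.3798] az -90.22 tilt 0.32 j7 -1.23 t 10.55 F [ 0.1 -1.7 12.2] T [-0.63  0.22  0.08] w 7.8
[0, 2, 0, -1, np.float64(-0.2), 0, 0],--
```

>>> {"method": "arm_command", "body": {
  "motion": [
    [0,-1,0,0,7,0,0],
    [0,0,0,0,7,0,0],
    [0,0,0,0,0,0,0]
  ]
}}

```text
clock: 10.92
position: [0.6359, 0.063, 0.3798]
ee_rot: [1.389, 1.079, -1.384]
force: [3.7, -2.2, 6.1]
width: 0.081
```

```bash
python3 - <<'E'
from h import *
plan([(.636,.0635,.378,-104,0)])
E
```

```text
at [0.6359 0.063  0.3798] az -104.04 tilt 0.29 j7 -1.43 t 10.925 F [ 3.7 -2.2  6.1] T [-0.61 -0.39 -0.06] w 7.4
[0, 2, 0, -1, np.float64(-0.0), 0, 0],--
```

>>> {"method": "arm_command", "body": {
  "motion": [
    [0,0,0,0,4,0,0],
    [0,0,0,0,0,0,0]
  ]
}}

```text
clock: 11.18
position: [0.6359, 0.0629, 0.3798]
ee_rot: [1.439, 1.04, -1.433]
force: [3.3, -4.0, 5.9]
width: 0.084
```

```bash
python3 - <<'E'
from h import *
plan([(.636,.0635,.378,-108,0)])
E
```

```text
at [0.6359 0.0629 0.3798] az -107.99 tilt 0.29 j7 -1.49 t 11.175 F [ 3.3 -4.   5.9] T [-0.59 -0.36 -0.08] w 7.7
[0, 2, 0, -1, np.float64(0.0), 0, 0],--
```

>>> {"method": "arm_command", "body": {
  "motion": [
    [0,0,0,0,4,0,0],
    [0,0,0,0,0,0,0]
  ]
}}

```text
clock: 11.42
position: [0.6359, 0.0629, 0.3799]
ee_rot: [1.488, 0.998, -1.482]
force: [3.8, -2.5, 6.2]
width: 0.085
```

```bash
python3 - <<'E'
from h import *
plan([(.636,.0635,.378,-112,0)])
E
```

```text
at [0.6359 0.0629 0.3799] az -111.99 tilt 0.29 j7 -1.54 t 11.425 F [ 3.8 -2.5  6.2] T [-0.67 -0.38 -0.09] w 7.8
[0, 2, 0, -1, np.float64(0.0), 0, 0],--
```

>>> {"method": "arm_command", "body": {
  "motion": [
    [0,0,0,0,4,0,0],
    [0,0,0,0,0,0,0]
  ]
}}

```text
clock: 11.68
position: [0.6359, 0.0629, 0.3799]
ee_rot: [1.537, 0.955, -1.531]
force: [3.4, -3.0, 6.1]
width: 0.088
```

```bash
python3 - <<'E'
from h import *
plan([(.636,.0635,.378,-116,0)])
E
```

```text
at [0.6359 0.0629 0.3799] az -115.99 tilt 0.29 j7 -1.6 t 11.675 F [ 3.4 -3.   6.1] T [-0.69 -0.43 -0.09] w 8.1
[0, 2, 0, -1, np.float64(0.0), 0, 0],--
```

>>> {"method": "arm_command", "body": {
  "motion": [
    [0,0,0,0,4,0,0],
    [0,0,0,0,0,0,0]
  ]
}}

```text
clock: 11.92
position: [0.6359, 0.0629, 0.3799]
ee_rot: [1.586, 0.911, -1.579]
force: [3.3, -3.2, 6.6]
width: 0.086
```

```bash
python3 - <<'E'
from h import *
plan([(.636,.0635,.378,-120,0)])
E
```

```text
at [0.6359 0.0629 0.3799] az -119.99 tilt 0.29 j7 -1.66 t 11.925 F [ 3.3 -3.2  6.6] T [-0.69 -0.41 -0.09] w 7.9
[0, 2, 0, -1, np.float64(0.0), 0, 0],--
```

>>> {"method": "arm_command", "body": {
  "motion": [
    [0,0,0,0,4,0,0],
    [0,0,0,0,0,0,0]
  ]
}}

```text
clock: 12.18
position: [0.6358, 0.0629, 0.3799]
ee_rot: [1.634, 0.864, -1.627]
force: [3.4, -3.1, 5.6]
width: 0.082
```

```bash
python3 - <<'E'
from h import *
plan([(.636,.0635,.378,-124,0)])
E
```

```text
at [0.6358 0.0629 0.3799] az -123.99 tilt 0.29 j7 -1.72 t 12.175 F [ 3.4 -3.1  5.6] T [-0.67 -0.45 -0.08] w 7.5
[0, 2, 0, -1, np.float64(0.0), 0, 0],--
```

>>> {"method": "arm_command", "body": {
  "motion": [
    [0,0,0,0,4,0,0],
    [0,0,0,0,0,0,0]
  ]
}}

```text
clock: 12.42
position: [0.6359, 0.063, 0.3799]
ee_rot: [1.68, 0.816, -1.674]
force: [3.1, -2.9, 5.6]
width: 0.096
```

```bash
python3 - <<'E'
from h import *
plan([(.636,.0635,.378,-128,0)]); nut()
E
```

```text
at [0.6359 0.063  0.3799] az -127.93 tilt 0.29 j7 -1.78 t 12.425 F [ 3.1 -2.9  5.6] T [-0.8  -0.46  0.57] w 8.8
[0, 2, 0, -1, np.float64(0.1), 0, 0],--

nut 1199 [0.6427 0.0582 0.2234] az 145.7 rect [635.2  60.7] [20.  45.7] 66.5 z [0.217  0.2238 0.2307]
```

>>> {"method": "arm_command", "body": {
  "motion": [
    [0,0,0,0,3,0,0],
    [0,0,0,0,0,0,0]
  ]
}}

```text
clock: 12.72
position: [0.6358, 0.063, 0.3798]
ee_rot: [1.715, 0.779, -1.708]
force: [2.9, -4.6, 7.0]
width: 0.099
```

```bash
python3 - <<'E'
from h import *
plan([(.636,.0635,.378,-131,0)])
E
```

```text
at [0.6358 0.063  0.3798] az -130.91 tilt 0.27 j7 -1.82 t 12.725 F [ 2.9 -4.6  7. ] T [-0.71 -0.39  0.6 ] w 9.1
[0, 2, 0, 0, np.float64(0.1), 0, 0],--
```

>>> {"method": "arm_command", "body": {
  "motion": [
    [0,0,0,0,3,0,0],
    [0,0,0,0,0,0,0]
  ]
}}

```text
clock: 12.98
position: [0.6358, 0.0631, 0.3798]
ee_rot: [1.75, 0.74, -1.743]
force: [2.3, -4.0, 5.5]
width: 0.109
```

```bash
python3 - <<'E'
from h import *
plan([(.636,.0635,.378,-134,0)]); nut()
E
```

```text
at [0.6358 0.0631 0.3798] az -133.89 tilt 0.27 j7 -1.86 t 12.975 F [ 2.3 -4.   5.5] T [-0.71 -0.44  0.8 ] w 10.0
[0, 2, 0, 0, np.float64(0.1), 0, 0],--

nut 1213 [0.6429 0.0576 0.2232] az 145.9 rect [634.8  59.7] [21.6 45.2] 65.8 z [0.2168 0.2237 0.2307]
```

>>> {"method": "arm_command", "body": {
  "motion": [
    [50,0,0,0,0,0,0],
    [50,0,0,0,0,0,0],
    [50,0,0,0,0,0,0],
    [50,-50,0,0,0,0,0],
    [50,-50,0,0,0,0,0]
  ]
}}

```text
clock: 13.65
position: [0.6345, 0.0643, 0.4784]
ee_rot: [1.746, 0.743, -1.749]
force: [1.3, 0.3, 0.1]
width: 0.538
```

```bash
python3 - <<'E'
from h import *
d=nut(); bar()
plan([(.60,.12,.50,-80,80),(.501,.228,.50,-24,80)])
E
```

```text
nut 485 [0.6373 0.0621 0.2231] az 145.6 rect [636.4  63. ] [ 8.  45.4] 55.6 z [0.2189 0.2236 0.2252]
bar 455 az mean -172.61043569052416 slope deg 9.192499172155495 offset 0.0015827203837526973
at [0.6354 0.0625 0.4831] az -133.95 tilt 0.43 j7 -1.95 t 13.75 F [ 1.5 -0.5 -1. ] T [-0.06  0.17 -0.01] w 49.8
[80, -3, -11, -3, np.float64(-9.0), 0, 0],[80, -3, -10, -4, np.float64(-9.0), 0, 0],[80, -3, -10, -6, np.float64(-9.0), 0, 0],[80, -3, -8, -8, np.float64(-9.0), 0, 0],[80, -2, -7, -9, np.float64(-9.0), 0, 0],[80, -3, -6, -9, np.float64(-9.0), 0, 0],--
[80, 0, -13, -21, np.float64(-9.3), 0, 0],[80, 0, -10, -22, np.float64(-9.3), 0, 0],[80, 0, -6, -24, np.float64(-9.3), 0, 0],[80, 0, -2, -24, np.float64(-9.3), 0, 0],[80, 0, 2, -24, np.float64(-9.3), 0, 0],[80, 0, 6, -24, np.float64(-9.3), 0, 0],--
```

>>> {"method": "arm_command", "body": {
  "motion": [
    [80,-3,-11,-3,-9,0,0],
    [80,-3,-10,-4,-9,0,0],
    [80,-3,-10,-6,-9,0,0],
    [80,-3,-8,-8,-9,0,0],
    [80,-2,-7,-9,-9,0,0]
  ]
}}

```text
clock: 14.38
position: [0.6053, 0.1128, 0.4914]
ee_rot: [1.191, 1.221, -1.192]
force: [-0.8, -0.1, -0.1]
width: 0.87
```

>>> {"method": "arm_command", "body": {
  "motion": [
    [80,0,-6,-9,-9,0,0],
    [80,0,-13,-21,-9.3,0,0],
    [80,0,-10,-22,-9.3,0,0],
    [80,0,-6,-24,-9.3,0,0],
    [80,0,-2,-24,-9.3,0,0]
  ]
}}

```text
clock: 15.0
position: [0.5323, 0.1936, 0.4913]
ee_rot: [0.579, 1.493, -0.579]
force: [0.3, -0.9, -0.0]
width: 0.872
```

>>> {"method": "arm_command", "body": {
  "motion": [
    [80,0,2,-24,-9.3,0,0],
    [80,0,6,-24,-9.3,0,0],
    [80,0,0,0,0,0,0],
    [80,0,0,0,0,0,0]
  ]
}}

```text
clock: 15.5
position: [0.5004, 0.2283, 0.4916]
ee_rot: [0.332, 1.545, -0.333]
force: [-1.1, -0.8, -1.0]
width: 0.872
```

```bash
cat >> h.py <<'E'
def pad(zlo=.14,zhi=.16,c=(.5,.228)):
    s=arm.observe(); d=get_image('wrist'); P=cloud(d,s); x,y,z=P[...,0],P[...,1],P[...,2]
    m=(d['range_z']>0)&(abs(x-c[0])<.1)&(abs(y-c[1])<.1)&(z>zlo)&(z<zhi); q=P[m]
    r=cv2.minAreaRect((q[:,:2]*1000).astype(np.float32)); w,v=np.linalg.eigh(np.cov(q[:,:2].T))
    print('pad',len(q),q.mean(0).round(4),'long az',np.degrees(np.arctan2(v[1,1],v[0,1])).round(1),'rect',np.round(r[0],1),np.round(r[1],1),round(r[2],1),'z',np.percentile(q[:,2],[5,50,98]).round(4))
    return d
E
python3 - <<'E'
from h import *
plan([(.501,.228,.40,-24,80)]); d=pad(); cv2.imwrite('pics/p1.png',cv2.cvtColor(d['frame'],cv2.COLOR_RGB2BGR)); bar()
s=arm.observe()
for t in ('crown','headphones'): print(t,[(np.round(r['point'],4),round(r['p'],2)) for r in pinpoint('wrist',t)])
print(proj(d,[[.501,.228,.143],[.53,.295,.05],[.47,.16,.05]],s).round())
E
```

```text
at [0.5004 0.2283 0.4916] az -24.28 tilt 0.01 j7 -0.7 t 15.5 F [-1.1 -0.8 -1. ] T [-0.15  0.06  0.04] w 80.0
[80, 46, 0, 0, np.float64(-0.1), 0, 0],[80, 46, 0, 1, np.float64(-0.1), 0, 0],--

pad 1707 [0.5002 0.2323 0.148 ] long az 66.3 rect [499.2 230.6] [74.7 29.8] 66.4 z [0.1434 0.1487 0.1515]
bar 221 az mean -176.03583586451748 slope deg 3.4009495212383816 offset -0.0010793962139487464
crown [(array([0.4978, 0.2304, 0.1356]), 0.64)]
headphones [(array([ 0.478 ,  0.4324, -0.0041]), 0.82), (array([8.200e-01, 2.348e-01, 4.000e-04]), 0.68), (array([0.5003, 0.227 , 0.0021]), 0.6)]
[[254. 176.]
 [253. 110.]
 [253. 211.]]
```

View pics/p1.png

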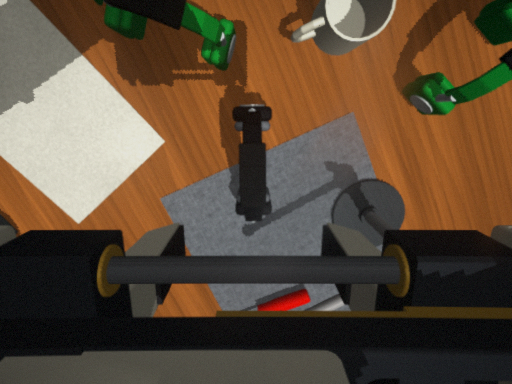

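```bash
python3 - <<'E'
from h import *
s=arm.observe()
for c in('wrist','top'):
    d=get_image(c); P=cloud(d,s); x,y,z=P[...,0],P[...,1],P[...,2]
    m=(d['range_z']>0)&(np.hypot(x-.4995,y-.229)<.07)&(z>.12)&(z<.165); q=P[m]
    u=np.array([np.cos(np.radians(66.4)),np.sin(np.radians(66.4))]); l=(q[:,:2]-[.4995,.229])@u; w=(q[:,:2]-[.4995,.229])@[u[1],-u[0]]
    k=np.polyfit(l,q[:,2],2); print(c,len(q),'apex along',-k[1]/2/k[0],'lat',np.percentile(w,[3,50,97]).round(4),'l',l.min(),l.max(),'top',np.polyval(k,-k[1]/2/k[0]))
E
```

```text
wrist 2295 apex along 0.0008633996553873772 lat [-0.0147 -0.0009  0.0129] l -0.05813597149393812 0.06069229103905777 top 0.15162018086802947
top 308 apex along 0.0023302774164255737 lat [-0.0134  0.0003  0.0139] l -0.06027786261245094 0.05116448222149593 top 0.1519257238047543
```

```bash
python3 - <<'E'
from h import *
plan([(.4995,.230,.318,-23.6,64)],step=45)
E
```

```text
at [0.5004 0.2285 0.4917] az -24.21 tilt 0.02 j7 -0.7 t 15.8 F [-0.   0.1  0.2] T [-0.11  0.09 -0.01] w 79.9
[64, 43, 0, 0, np.float64(-0.2), 0, 0],[64, 44, 0, 0, np.float64(-0.2), 0, 0],[64, 43, 1, -1, np.float64(-0.2), 0, 0],[64, 44, 0, 0, np.float64(-0.2), 0, 0],--
```

>>> {"method": "arm_command", "body": {
  "motion": [
    [64,43,0,0,-0.2,0,0],
    [64,44,1,0,-0.2,0,0],
    [64,43,1,-1,-0.2,0,0],
    [64,44,0,0,0,0,0],
    [64,0,0,0,0,0,0]
  ],
  "newtons": 18
}}

```text
clock: 16.42
position: [0.499, 0.2307, 0.3154]
ee_rot: [0.32, 1.55, -0.326]
force: [0.3, 0.2, 0.1]
width: 0.695
```

```bash
python3 - <<'E'
from h import *
plan([(.4995,.230,.318,-23.6,64)],step=45); d=save('wrist','p2.png')
E
```

```text
at [0.499  0.2307 0.3154] az -23.57 tilt 0.33 j7 -0.55 t 16.425 F [0.3 0.2 0.1] T [-0.05  0.07  0.01] w 63.8
[64, -3, 0, 1, np.float64(0.0), 0, 0],--
```

View pics/p2.png

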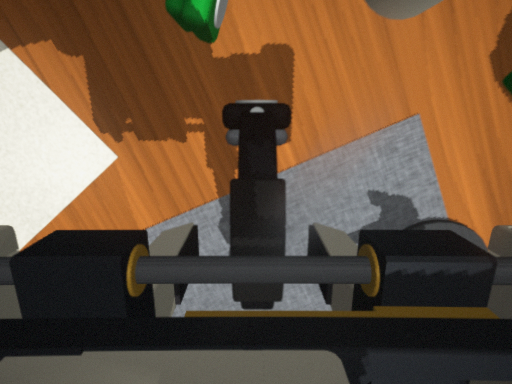

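>>> {"method": "arm_command", "body": {
  "motion": [
    [20,-2,0,1,0,0,0],
    [20,0,0,0,0,0,0],
    [20,0,0,0,0,0,0],
    [20,0,0,0,0,0,0],
    [20,0,0,0,0,0,0]
  ],
  "newtons": 18
}}

```text
clock: 17.1
position: [0.501, 0.2309, 0.3202]
ee_rot: [0.322, 1.546, -0.321]
force: [-2.0, -0.0, 6.8]
width: 0.326
```

```bash
python3 - <<'E'
from h import *
plan([(.4995,.230,.548,-23.6,20)],step=30)
E
```

```text
at [0.501  0.2309 0.3202] az -23.51 tilt 0.04 j7 -0.55 t 17.1 F [-2.  -0.   6.8] T [-0.1   0.31  0.02] w 29.9
[20, -28, 0, 0, np.float64(0.0), 0, 0],[20, -29, 0, 0, np.float64(0.0), 0, 0],[20, -28, 0, 0, np.float64(0.0), 0, 0],[20, -29, 0, 0, np.float64(0.0), 0, 0],[20, -28, 0, 0, np.float64(0.0), 0, 0],[20, -29, 0, 0, np.float64(0.0), 0, 0],[20, -28, -1, -1, np.float64(0.0), 0, 0],[20, -29, 0, 0, np.float64(0.0), 0, 0],--
```

>>> {"method": "arm_command", "body": {
  "motion": [
    [20,-8,0,0,0,0,0],
    [20,-12,0,0,0,0,0],
    [20,0,0,0,0,0,0]
  ],
  "newtons": 22
}}

```text
clock: 17.48
position: [0.5013, 0.2308, 0.3408]
ee_rot: [0.323, 1.545, -0.321]
force: [-0.3, -0.5, -2.6]
width: 0.326
```

```bash
python3 - <<'E'
from h import *
plan([(.501,.230,.548,-23.6,20)],step=30); d=pad(.15,.19); cv2.imwrite('pics/p3.png',cv2.cvtColor(d['frame'],cv2.COLOR_RGB2BGR))
d=save('side','s3.png'); a=cv2.imread('pics/s3.png')[110:230,130:290]; cv2.imwrite('pics/s3c.png',cv2.resize(a,None,fx=4,fy=4,interpolation=3))
E
```

```text
at [0.5013 0.2308 0.3408] az -23.52 tilt 0.11 j7 -0.57 t 17.475 F [-0.3 -0.5 -2.6] T [-0.12  0.1  -0.01] w 29.9
[20, -30, 0, 0, np.float64(0.0), 0, 0],[20, -30, 0, 0, np.float64(0.0), 0, 0],[20, -29, 0, 0, np.float64(0.0), 0, 0],[20, -30, 0, 0, np.float64(0.0), 0, 0],[20, -29, 0, 0, np.float64(0.0), 0, 0],[20, -30, 0, 0, np.float64(0.0), 0, 0],[20, -29, -1, 0, np.float64(0.0), 0, 0],--

pad 6980 [0.5051 0.2424 0.1676] long az 66.4 rect [503.1 229.5] [103.1  54.1] 81.9 z [0.1527 0.1681 0.1866]
```

View pics/s3c.png

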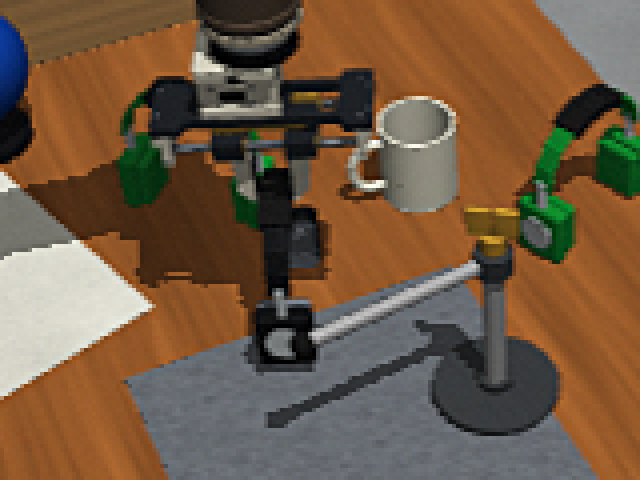

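>>> {"method": "arm_command", "body": {
  "motion": [
    [20,-30,0,0,0,0,0],
    [20,-40,0,0,0,0,0],
    [20,-45,0,0,0,0,0],
    [20,-45,0,0,0,0,0],
    [20,-34,0,0,0,0,0]
  ]
}}

```text
clock: 18.2
position: [0.5009, 0.2305, 0.5354]
ee_rot: [0.323, 1.546, -0.321]
force: [0.5, -0.5, -3.4]
width: 0.32
```

```bash
python3 - <<'E'
from h import *
plan([(.534,.0538,.535,5.4,20)],step=24)
E
```

```text
at [0.5009 0.2305 0.5354] az -23.53 tilt 0.06 j7 -0.71 t 18.2 F [ 0.5 -0.5 -3.4] T [-0.1   0.1  -0.03] w 29.4
[20, 0, -19, 13, np.float64(-3.6), 0, 0],[20, 0, -19, 11, np.float64(-3.6), 0, 0],[20, 0, -20, 10, np.float64(-3.6), 0, 0],[20, 0, -21, 9, np.float64(-3.6), 0, 0],[20, 0, -21, 8, np.float64(-3.6), 0, 0],[20, 0, -22, 6, np.float64(-3.6), 0, 0],[20, 0, -22, 5, np.float64(-3.6), 0, 0],[20, 0, -22, 3, np.float64(-3.6), 0, 0],--
```

>>> {"method": "arm_command", "body": {
  "motion": [
    [20,0,-19,13,-3.6,0,0],
    [20,0,-19,11,-3.6,0,0],
    [20,0,-20,10,-3.6,0,0],
    [20,0,-21,9,-3.6,0,0],
    [20,0,-21,8,-3.6,0,0]
  ]
}}

```text
clock: 18.82
position: [0.5218, 0.1193, 0.5333]
ee_rot: [0.074, 1.57, -0.074]
force: [-0.1, 0.2, -2.3]
width: 0.32
```

>>> {"method": "arm_command", "body": {
  "motion": [
    [20,0,-22,6,-3.6,0,0],
    [20,0,-22,5,-3.6,0,0],
    [20,0,-22,3,-3.6,0,0],
    [20,0,0,0,0,0,0],
    [20,0,0,0,0,0,0]
  ]
}}

```text
clock: 19.45
position: [0.5335, 0.0543, 0.5334]
ee_rot: [-0.072, 1.57, 0.072]
force: [0.9, -0.4, -1.4]
width: 0.324
```

```bash
python3 - <<'E'
from h import *
plan([(.534,.0538,.37,5.4,20)],step=30); s=arm.observe()
d=save('wrist','q1.png'); t=save('top','q2.png'); sd=save('side','q3.png')
P=cloud(t); r=P-np.array([.636,.063,0]); rr=np.hypot(r[...,0],r[...,1])
x,y,z=r[...,0],r[...,1],r[...,2]
m=(t['range_z']>0)&(x<-.02)&(x>-.2)&(abs(y)<.05)&(z>.15)&(z<.185); q=r[m]; print('top bar pts',len(q), q[:,0].min() if len(q) else 0)
if len(q)>10: k=np.polyfit(q[:,0],q[:,1],1); print('slope deg',np.degrees(np.arctan(k[0])),'off',k[1])
P=cloud(d,s); m=(d['range_z']>0)&(P[...,2]>.15)&(P[...,2]<.185)&(abs(P[...,1]-.055)<.03)&(P[...,0]>.45)&(P[...,0]<.62); q=P[m]; print('wrist bar pts',len(q))
if len(q)>30: k=np.polyfit(q[:,0],q[:,1],1); print('az',np.degrees(np.arctan(k[0])),'y at .534',np.polyval(k,.534),'x range',q[:,0].min(),q[:,0].max())
a=cv2.imread('pics/q3.png')[60:240,130:310]; cv2.imwrite('pics/q4.png',np.hstack([cv2.resize(a,(384,384),interpolation=3),cv2.resize(cv2.imread('pics/q1.png'),(410,384))]))
E
```

```text
at [0.5335 0.0543 0.5334] az 5.25 tilt 0.04 j7 0.09 t 19.45 F [ 0.9 -0.4 -1.4] T [-0.08  0.04  0.  ] w 29.8
[20, 27, 0, 0, np.float64(-0.0), 0, 0],[20, 27, 0, 0, np.float64(-0.0), 0, 0],[20, 27, 0, 0, np.float64(-0.0), 0, 0],[20, 27, 0, 0, np.float64(-0.0), 0, 0],[20, 28, 0, 0, np.float64(-0.0), 0, 0],[20, 27, -1, 0, np.float64(-0.0), 0, 0],--

top bar pts 0 0
wrist bar pts 1282
az 5.965674681763849 y at .534 0.054846312477522786 x range 0.4500168569983991 0.6199768732976484
```

View pics/q4.png

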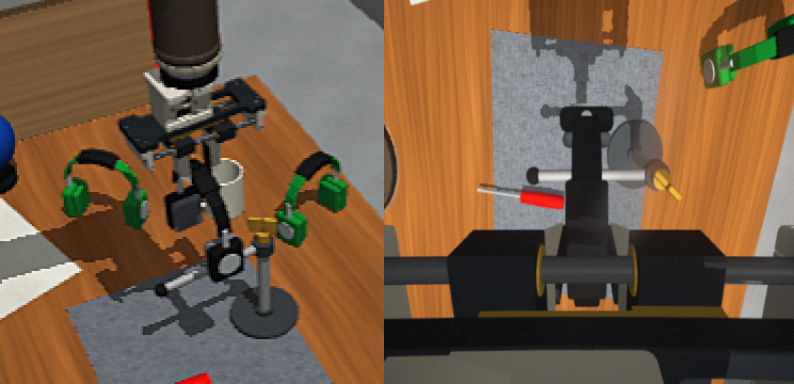

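>>> {"method": "arm_command", "body": {
  "motion": [
    [20,35,0,0,0,0,0],
    [20,40,0,0,0,0,0],
    [20,40,0,0,0,0,0],
    [20,32,0,0,0,0,0],
    [20,15,0,0,0,0,0]
  ]
}}

```text
clock: 20.23
position: [0.5331, 0.0543, 0.3701]
ee_rot: [-0.073, 1.572, 0.073]
force: [-0.2, -0.4, -1.1]
width: 0.32
```

>>> {"method": "arm_command", "body": {
  "motion": [
    [20,4,0,0,0,0,0],
    [20,2,0,0,0,0,0],
    [20,0,0,0,0,0,0]
  ]
}}

```text
clock: 20.6
position: [0.534, 0.0535, 0.3666]
ee_rot: [-0.072, 1.568, 0.073]
force: [1.0, 0.5, -1.2]
width: 0.322
```

```bash
python3 - <<'E'
from h import *
plan([(.534,.0538,.356,5.4,20)],step=30)
E
```

```text
at [0.534  0.0535 0.3666] az 5.28 tilt 0.09 j7 0.22 t 20.6 F [ 1.   0.5 -1.2] T [-0.09  0.03  0.04] w 29.5
[20, 11, 0, 0, np.float64(-0.1), 0, 0],--
```

>>> {"method": "arm_command", "body": {
  "motion": [
    [20,3,0,0,0,0,0],
    [20,3,0,0,0,0,0],
    [20,0,0,0,0,0,0]
  ]
}}

```text
clock: 20.98
position: [0.5335, 0.0535, 0.3595]
ee_rot: [-0.072, 1.57, 0.072]
force: [-0.0, 1.0, -1.6]
width: 0.325
```

>>> {"method": "arm_command", "body": {
  "motion": [
    [20,2,0,0,0,0,0],
    [20,0,0,0,0,0,0]
  ]
}}

```text
clock: 21.22
position: [0.5336, 0.0535, 0.3576]
ee_rot: [-0.072, 1.57, 0.072]
force: [-0.3, 0.1, -2.0]
width: 0.326
```

>>> {"method": "arm_command", "body": {
  "motion": [
    [20,1,0,0,0,0,0],
    [20,0,0,0,0,0,0]
  ]
}}

```text
clock: 21.48
position: [0.5336, 0.0535, 0.3567]
ee_rot: [-0.072, 1.57, 0.072]
force: [0.9, -0.2, -2.3]
width: 0.326
```

>>> {"method": "arm_command", "body": {
  "motion": [
    [20,1,0,0,0,0,0],
    [20,0,0,0,0,0,0]
  ]
}}

```text
clock: 21.72
position: [0.5337, 0.0535, 0.356]
ee_rot: [-0.072, 1.569, 0.073]
force: [-1.6, 0.2, 2.2]
width: 0.324
```

>>> {"method": "arm_command", "body": {
  "motion": [
    [20,1,0,0,0,0,0],
    [20,0,0,0,0,0,0]
  ]
}}

```text
clock: 21.98
position: [0.5337, 0.0533, 0.3558]
ee_rot: [-0.071, 1.569, 0.073]
force: [-6.2, -0.5, 14.9]
width: 0.322
```

>>> {"method": "arm_command", "body": {
  "motion": [
    [20,-1,0,0,0,0,0],
    [20,0,0,0,0,0,0]
  ]
}}

```text
clock: 22.22
position: [0.5337, 0.0535, 0.356]
ee_rot: [-0.072, 1.569, 0.072]
force: [-2.7, -0.0, 4.6]
width: 0.321
```

>>> {"method": "arm_command", "body": {
  "motion": [
    [36,0,0,0,0,0,0],
    [44,0,0,0,0,0,0],
    [60,0,0,0,0,0,0],
    [60,0,0,0,0,0,0],
    [60,0,0,0,0,0,0]
  ]
}}

```text
clock: 22.85
position: [0.5336, 0.0536, 0.3557]
ee_rot: [-0.072, 1.57, 0.072]
force: [0.5, 0.7, -1.3]
width: 0.651
```

```bash
python3 - <<'E'
from h import *
plan([(.534,.0538,.45,5.4,60)],step=30)
d=save('side','r3.png'); save('wrist','r1.png')
a=cv2.imread('pics/r3.png')[60:240,130:310]; cv2.imwrite('pics/r4.png',np.hstack([cv2.resize(a,(384,384),interpolation=3),cv2.resize(cv2.imread('pics/r1.png'),(410,384))]))
E
```

```text
at [0.5336 0.0536 0.3557] az 5.28 tilt 0.0 j7 0.23 t 22.85 F [ 0.5  0.7 -1.3] T [-0.08  0.09 -0.  ] w 59.7
[60, -24, 0, 0, np.float64(-0.0), 0, 0],[60, -23, 0, 0, np.float64(-0.0), 0, 0],[60, -24, 0, 0, np.float64(-0.0), 0, 0],[60, -23, 0, 0, np.float64(-0.0), 0, 0],--
```

View pics/r4.png

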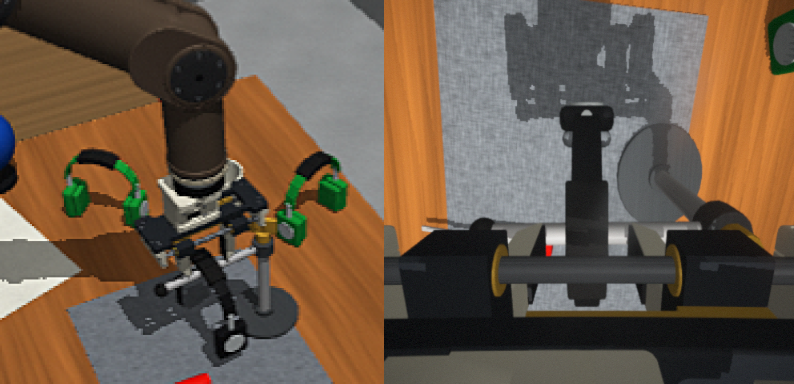

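Picture 8: the fingers at (535,265) and (645,265) are clear of the pad on both sides, and the headphones rest on the bar. I retreat straight up.

>>> {"method": "arm_command", "body": {
  "motion": [
    [60,-10,0,0,0,0,0],
    [60,-25,0,0,0,0,0],
    [60,-45,0,0,0,0,0],
    [60,-50,0,0,0,0,0],
    [60,-40,0,0,0,0,0]
  ]
}}

```text
clock: 23.58
position: [0.5334, 0.0531, 0.5285]
ee_rot: [-0.072, 1.568, 0.072]
force: [1.0, 0.4, 0.1]
width: 0.653
```

>>> {"method": "arm_command", "body": {
  "motion": [
    [60,0,0,-50,0,0,0],
    [60,0,0,-40,0,0,0],
    [60,0,0,0,0,0,0],
    [60,0,0,0,0,0,0]
  ]
}}

```text
clock: 24.08
position: [0.4442, 0.0453, 0.5264]
ee_rot: [-0.072, 1.568, 0.074]
force: [-0.5, 0.0, 0.5]
width: 0.656
```

```bash
python3 - <<'E'
from h import *
plan([(.45,.0538,.5,5.4,60)],step=60); s=arm.observe()
d=pad(.176,.195,(.534,.054))
P=cloud(d,s); x,y,z=P[...,0],P[...,1],P[...,2]
u=np.array([np.cos(np.radians(95.4)),np.sin(np.radians(95.4))]); v=np.array([u[1],-u[0]])
m=(d['range_z']>0)&(np.hypot(x-.534,y-.054)<.07)&(z>.16)&(z<.2); q=P[m]; l=(q[:,:2]-[.534,.054])@u; w=(q[:,:2]-[.534,.054])@v
b=m&(abs((P[...,:2]-[.534,.054])@v)<.011); q=P[b]; l=(q[:,:2]-[.534,.054])@u; k=np.polyfit(l,q[:,2],2); print('apex',-k[1]/2/k[0],k)
m=(d['range_z']>0)&(z>.155)&(z<.177)&(abs(y-.055)<.03)&(x>.44)&(x<.61)&(abs(x-.534)>.025); q=P[m]; k=np.polyfit(q[:,0],q[:,1],1); print('bar az',np.degrees(np.arctan(k[0])),len(q))
for c in('wrist','side','top'):
    im=save(c,c+'_f.png')
    for t in('crown','perch','nut_top','mug','meter','driver','candlestick','headphones'): print(c,t,[(np.round(r['point'],3),round(r['p'],2)) for r in pinpoint(c,t)])
a=cv2.imread('pics/side_f.png')[60:260,110:330]; b=cv2.imread('pics/wrist_f.png'); e=cv2.imread('pics/top_f.png')
cv2.imwrite('pics/f.png',np.hstack([cv2.resize(a,(400,364),interpolation=3),cv2.resize(b,(400,364))]))
nut()
E
```

```text
at [0.4442 0.0453 0.5264] az 5.3 tilt 0.1 j7 -0.09 t 24.075 F [-0.5  0.   0.5] T [-0.09  0.05  0.03] w 60.2
[60, 26, 8, 7, np.float64(-0.1), 0, 0],--

pad 2183 [0.544  0.0556 0.1831] long az -175.0 rect [540.9  52.9] [187.1  76.3] 2.2 z [0.1769 0.1838 0.1884]
apex -0.0013822367552284603 [-8.29735832 -0.02293783  0.18740115]
bar az 5.691786932260213 1279
wrist crown [(array([0.534, 0.055, 0.175]), 0.83)]
wrist perch []
wrist nut_top [(array([0.638, 0.063, 0.222]), 0.83)]
wrist mug []
wrist meter []
wrist driver [(array([ 0.393, -0.03 ,  0.   ]), 0.78), (array([0.53 , 0.055, 0.173]), 0.5)]
wrist candlestick []
wrist headphones [(array([0.535, 0.051, 0.038]), 0.82), (array([0.822, 0.237, 0.004]), 0.8)]
side crown [(array([0.537, 0.048, 0.173]), 0.84), (array([0.474, 0.433, 0.134]), 0.82), (array([0.822, 0.238, 0.135]), 0.59)]
side perch [(array([0.535, 0.056, 0.176]), 0.64)]
side nut_top [(array([0.637, 0.06 , 0.222]), 0.62)]
side mug [(array([0.69 , 0.352, 0.003]), 0.91), (array([ 0.637,  0.06 , -0.003]), 0.32)]
side meter [(array([ 0.411, -0.334, -0.001]), 0.92)]
side driver [(array([ 0.397, -0.035,  0.001]), 0.54)]
side candlestick [(array([ 0.641, -0.406, -0.003]), 0.95)]
side headphones [(array([ 0.48 ,  0.435, -0.001]), 0.89), (array([0.536, 0.054, 0.036]), 0.87), (array([ 0.826,  0.237, -0.002]), 0.66)]
top crown [(array([0.482, 0.432, 0.133]), 0.9), (array([0.827, 0.236, 0.137]), 0.67)]
top perch []
top nut_top [(array([0.637, 0.064, 0.222]), 0.47)]
top mug [(array([0.692, 0.347, 0.001]), 0.8)]
top meter [(array([ 0.412, -0.334,  0.001]), 0.85), (array([0.641, 0.065, 0.003]), 0.41)]
top driver []
top candlestick [(array([ 0.642, -0.401, -0.002]), 0.97)]
top headphones [(array([0.822, 0.231, 0.003]), 0.82), (array([ 0.479,  0.431, -0.002]), 0.72)]
nut 447 [0.6334 0.0638 0.2226] az 145.1 rect [634.7  63.9] [ 9. 46.] 54.0 z [0.2169 0.2234 0.2254]
```

View pics/f.png

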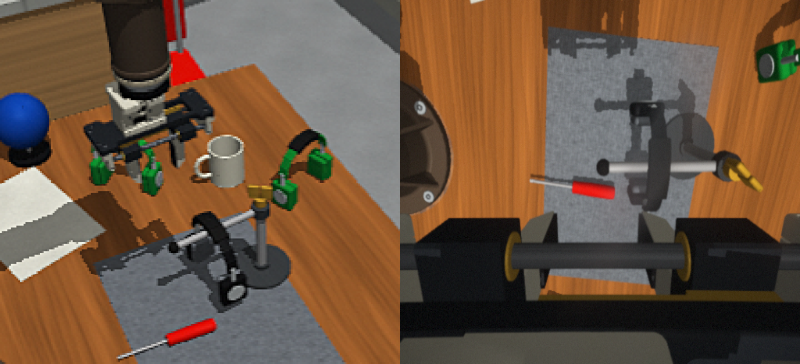

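Picture 9: the headphones hang over the bar at (215,250), level and with a cup on each side. The bar points at the robot, and the nut and bystanders look unchanged, so I'm handing in.

```bash
python3 -c "
from cell import arm
print(arm.sign_off())"
```

```text
the job is handed in; nothing more can be done
None
```

The job is done in the order asked and handed in after about 25 s of robot time. No verdict was reported.

- **Arm:** I swung it out to its stop. The side force rose to about 20 N while the bar stayed still at about -174.6°, which fits a stand turned by about 5.4°. The last view still shows it out there, at 5.7°.
- **Nut:** I turned it about 75° clockwise until the resisting torque jumped from about 0.1 to 0.8 N m. The wings have not moved since; two readings of their direction gave 145.6° and 145.1°.
- **Headphones:** I gripped the black pair by the pad, lowered them until they touched the bar, and released them there. They rest about 103 mm out from the post, with the pad's underside found at (0.534, 0.055, 0.175). They hang level to about 1°, a cup on each side.
- **Other things:** The mug, meter, screwdriver and candlestick are where they were, within measuring error. The two green look-alikes were not touched.

No check failed in the end. Two bar readings right after tightening the nut disagreed, at -172.6° and -176.0°, because little of the bar was in view. Later, fuller views put it at 5.7 to 6.0° (the stop is about 5.4°), so I take it as still at its stop.

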